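# Clamp the grinding jar in the jar mixer

### The arm

A 6-joint arm with a two-finger parallel gripper is mounted at the origin on a cart in front of the work surface, level with it; the furniture and walls round the work are solid. World frame = base frame: x ahead of the robot, y to its left, z up, the work surface at z = 0. Lengths are in m, angles in rad, forces in N, time in s.
With the tool pointing down it reaches from about 0.2 to 0.875 m from the base axis. Payload 3.4 kg.
Tool frame: the origin (TCP) lies midway between the tips of the shut fingers; the grasp point (between the pads) lies r.grip_depth behind it (r.grip_depth is the distance from the TCP to the grasp point, in m); z points along the fingers, y is the line along which they close (so a half turn about z gives the same grasp; the last joint's range is limited). The gripper opens to 94 mm and grips with 3 to 60 N. Pads are 16 mm wide; open, the fingers measure 119 mm over their backs; the gripper's body (75 mm by 177 mm) begins 78 mm behind the grasp point.
Start: joints at [1.045, 0.276, 1.505, -0, 1.361, -0.121], TCP at [0.226, 0.529, 0.205] pointing down, gripper open.
Joint ranges: [-2.89, 2.89], [-0.75, 2.08], [0.22, 2.7], [-1.18, 4.32], [0.11, 2.71], [-2.7, 2.7]. Speed limits (rad/s): [2.57, 2.57, 3.14, 3.14, 3.14, 3.14].

### API

Orientations are given as a 3x3 rotation matrix whose columns are the frame's x, y, z axes.
In Python, from cell import r gives the robot as it stands. The module is installed in compiled form; this text tells all that it offers.
- The arm moves only by the shell command python3 -m creep 'ROWS' [OPENING] [FORCE]. ROWS is JSON, a list of rows, each a list of 2 entries, a list of its own where there are three numbers: the shift along the tool's x, y, z each as a share of 150 mm, from -1 to 1, then the turn about the tool's z as a share of pi rad, from -1 to 1. A call has 1 to 8 rows; each row is the pose to reach, as a shift and turn from the pose commanded when the call began, along the tool's axes at that moment, turning the shorter way round; what a row does not reach only later rows make up. A row lasts 1/8 s, in which the tool goes at most 62.5 mm and 10.7 degrees, less where a joint would pass 70% of its speed; a pose out of reach is approached as far as the arm can. A call with a number of a shift or a turn outside -1 to 1 is refused whole. A call with a gripper value outside its range is refused whole. OPENING is the opening, from -1 (shut) to 1 (fully open), set as the call begins (- or left out, the last holds). The fingers move at their own pace and stop on an object; FORCE is the grip in N (left out, the last holds). Time passes only in rows, so rows that repeat a pose let the fingers close. It gives the time, the measured TCP pose, the force, the opening and the grip force at its end, in the units of the state.
- r.observe(): the state, without advancing time (a new reading comes with each control period).
- r.get_image(name): name is "side" or "top" or "wrist"; returns the picture (400x640x3 uint8, blue, green, red); there is no depth.
- r.calibration(name): a dict with "vertical_fov" (degrees; the focal length in pixels is half the picture's height over the tangent of half this angle, whatever the lens; pixels are square), "cx", "cy" (the principal point, pixels), "T" (4x4, takes a point from camera to world coordinates); the wrist camera has in their place "hand_eye" (4x4, takes a point from camera to tool coordinates, whose origin is the TCP and whose axes are the flange's). Camera axes: x right, y down, z forward; pixel columns grow to the right and rows downward; lengths in m; the calibration is good to about 2 mm. A picture is of the moment at which its call begins: read the wrist's pose just before it. calibration takes no time and is no camera call.
- r.sign_off(): hands the job in; it is judged then, once.
The state is a dict: "clock": time; "qpos": joint angles; "qd": joint speeds; "joint_efforts": joint torques, N m; "eef_pos": TCP position; "ee_rot": TCP orientation; "contact_force": force on the tool from outside, world axes, zero at the start; "wrist_torque": the same for the moment, N m; "grip_width": finger opening in m; "grasp_force": force on a finger pad.
Only numpy, scipy, OpenCV 4.12 (cv2) and the standard library are available. Lean on these libraries where they do the work, as an engineer would, in place of code of your own. Each camera call takes 0.05 s, during which the arm holds its last target. There are 200 camera calls.

### The job

Pick up the steel grinding jar by its arched handle and set it down gently and upright on the mixer's platform, in the space between the V-shaped jaw and the sliding jaw. Then turn the winged clamp knob clockwise until the jaws hold the jar firmly in the V and the knob slips and clicks; stop there, after one click or two. Do not tip the jar or disturb the loose bottles beside it.

Things in the scene. Friction and masses are not known exactly. Their poses are not given: they have to be found in the camera images.
- jar_center (a point): The grinding jar: a plain steel cylinder 64 mm in diameter and 66 mm tall with a 69 mm lid fixed on it (top of lid 81 mm above its foot) and a fixed dark steel arched handle over the lid; 123 mm tall in all, about 0.5 kg. It starts standing on the worktop, left of the mixer. This point is on its axis, 60 mm above its foot. z: up along its axis; x: along the handle bar.
- jar_handle (a point): Centre of the jar's handle bar, on the jar's axis 118 mm above its foot. The bar is a 10 mm round rod, straight for 28 mm, lying along x of this frame; grip it across, along y. Free height between lid and bar: 32 mm. Free width under the bar: 38 mm.
- mixer: The jar mixer, a fixed white bench unit 150 mm (x) by 270 mm (y) by 50 mm high with a steel platform on top at z = 50 mm. Origin: centre of its underside. On the platform, from -y to +y: the V-shaped aluminium jaw (35 mm high above the platform, its V opens to +y), the space for the jar, the sliding jaw, the grey gear block (34 mm high, centred at y = +85 mm) with the knob on it. It may be turned either way about the vertical.
- nest (a point): Point on the platform's surface where the axis of a jar lies that is clamped in the V (mixer frame 0, -50, 50 mm). Axes as the mixer's: +y points from the V jaw to the sliding jaw and the knob. The jar may be set down anywhere from here to about 9 mm towards +y: the sliding jaw then pushes it home into the V.
- clamp_jaw: The sliding jaw, 62 mm wide (x), 33 mm high above the platform, with a black rubber face towards the V. Origin: on its face, at the platform's height. Its face stands 58 mm in +y from the nest point when fully open, and 32 mm when it touches a jar in the V. It moves towards the V by 8 mm per rad of clamp_screw.
- knob_grip (a point): Centre of the knob's wing, on the knob's vertical axis, 132 mm above the worktop. The black plastic wing is a bar 56 mm long (x of this frame), 14 mm thick (y) and 37 mm tall (from 109 to 146 mm above the worktop), standing on a round eight-lobed skirt 50 mm across that must not be gripped. Grip the wing on its flat sides, along y. Its axes turn with the knob.
- clamp_screw (a joint): Angle of the screw's dark steel collar below the knob, rad; grows as it is turned clockwise seen from above and closes the sliding jaw; 0 = fully open, about 3.25 = jaw touches a jar in the V, about 3.3 to 3.6 = clamped, 4.2 = end of travel. Starts between 0.5 and 1.5. It turns with the knob against about 0.2 N m of friction and stays where it is left.
- clamp_knob (a joint): Slip of the knob against the screw's collar, rad; grows clockwise seen from above. It stays near 0 (within 0.1) while knob and screw turn together. When the jaw is tight the knob slips, at about 0.45 to 0.5 N m, over a sprung pawl on the collar: one click for each 0.785 rad (an eighth of a turn); after a click it rests near a multiple of 0.785. Let go before half-way (0.39) it has not clicked: it springs back or stays part-way.
- flask: A loose white plastic flask 34 mm in diameter, 75 mm tall, standing near the jar; a bystander. Origin: centre of its foot.
- buffer_bottle: A loose white plastic bottle with a screw cap, 36 mm in diameter, 82 mm tall, standing near the jar; a bystander. Origin: centre of its foot.
Mind the look-alikes: they are no part of the job. Leave any turquoise look-alike of the part that bears jar_center alone.

How it is judged:
On the way, in this order (a step that is already met when the one before it is completed fails the run):
1. the jar stands upright on the platform between the jaws, let go, before the knob has clicked (z of jar_center in the frame of nest between 0.057 and 0.063 m and y of jar_center in the frame of nest between -0.004 and 0.027 m and x of jar_center in the frame of nest between -0.02 and 0.02 m and angle between jar_center's own z axis and vertical below 0.08 rad and contact force between the fingers and jar below 0.2 N and value of joint clamp_knob below 0.3 rad), for 0.2 s.
2. the sliding jaw presses the jar and the knob has slipped by at least one click (contact force between clamp_jaw and jar above 3 N and value of joint clamp_knob above 0.55 rad), for 0.1 s.
At the end, for the whole second after the job is handed in: The jar stands upright (within 0.06 rad) and still on the platform, its axis within 4 mm of the nest point, the sliding jaw presses it with more than 3 N, and the knob has slipped one or two clicks (0.55 to 1.95 rad) (all of step 2 and horizontal distance between jar_center and nest below 0.004 m and z of jar_center in the frame of nest between 0.057 and 0.063 m and angle between jar_center's own z axis and vertical below 0.06 rad and value of joint clamp_knob below 1.95 rad and linear speed of jar below 0.01 m/s); the robot touches nothing.
It fails at once if the jar is dropped: it falls free of the fingers faster than 0.5 m/s (contact force between the fingers and jar below 0.05 N and linear speed of jar above 0.5 m/s).
It fails at once if the knob is turned on past two clicks (value of joint clamp_knob above 1.95 rad).
It fails at once if the jar is tipped more than 0.6 rad (angle between jar_center's own z axis and vertical above 0.6 rad).
It fails at once if a loose bottle is moved more than 20 mm (distance of any of flask, buffer_bottle from where it was at the start of the episode above 0.02 m).
It also fails if it takes over 72 s, if anything falls off the work surface, if the arm or the gripper's body presses on something with over 40 N, if the wrist force passes 120 N, or if a joint passes its speed limit or range.

## Working session

There is one attempt and no reset: what is moved stays moved. The work goes in short steps, Python scripts to look and compute and a shell command to move; the robot and the scene stay as the last step left them, time stands still between calls to the robot, and variables do not carry over. Pictures are saved under pics/ and viewed, at most 10 in all, crops included, and the job is handed in when it is done.

```bash
mkdir -p pics; python3 - <<'E'
from cell import r
import cv2, numpy as np
np.set_printoptions(precision=4,suppress=True)
print(r.grip_depth)
o=r.observe(); print({k:o[k] for k in ('clock','eef_pos','ee_rot','grip_width','contact_force')})
for n in ('top','side','wrist'):
    im=r.get_image(n); cv2.imwrite(f'pics/{n}0.png',im); print(n,r.calibration(n))
E
```

```text
0.0188
{'clock': 0.0, 'eef_pos': array([0.2262, 0.5281, 0.2046]), 'ee_rot': array([[-0.9192,  0.3938, -0.0008],
       [ 0.3938,  0.9192, -0.0015],
       [ 0.0002, -0.0017, -1.    ]]), 'grip_width': 0.09386670858564027, 'contact_force': array([ 0.2093,  0.2373, -0.5972])}
top {'vertical_fov': 48.19852680107749, 'cx': 314.9117611156666, 'cy': 199.29086205643983, 'T': array([[ 0.0121, -0.9932,  0.1162,  0.3515],
       [-0.9999, -0.0106,  0.0131,  0.1189],
       [-0.0118, -0.1163, -0.9931,  1.2136],
       [ 0.    ,  0.    ,  0.    ,  1.    ]])}
side {'vertical_fov': 45.62921079896451, 'cx': 326.0769391598127, 'cy': 202.32259930322664, 'T': array([[-0.9988,  0.0329, -0.0361,  0.5224],
       [ 0.0459,  0.3777, -0.9248,  1.3204],
       [-0.0168, -0.9253, -0.3788,  0.6066],
       [ 0.    ,  0.    ,  0.    ,  1.    ]])}
wrist {'vertical_fov': 70.23071953108342, 'cx': 317.1477233959346, 'cy': 197.83847775121376, 'hand_eye': array([[-0.0007, -0.9677, -0.2523,  0.0735],
       [ 1.    , -0.0006, -0.0001,  0.0002],
       [-0.    , -0.2523,  0.9677, -0.1794],
       [ 0.    ,  0.    ,  0.    ,  1.    ]])}
```

View pics/top0.png

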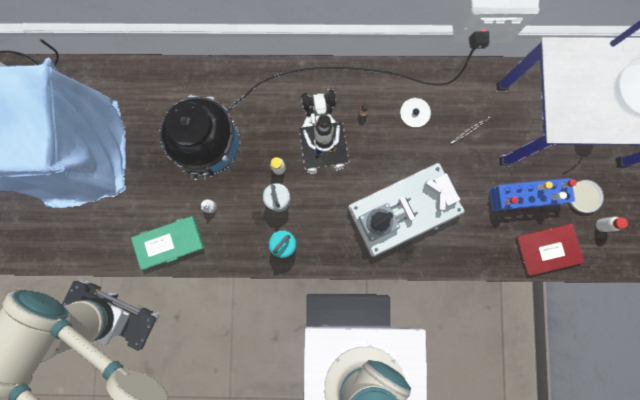

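View pics/side0.png

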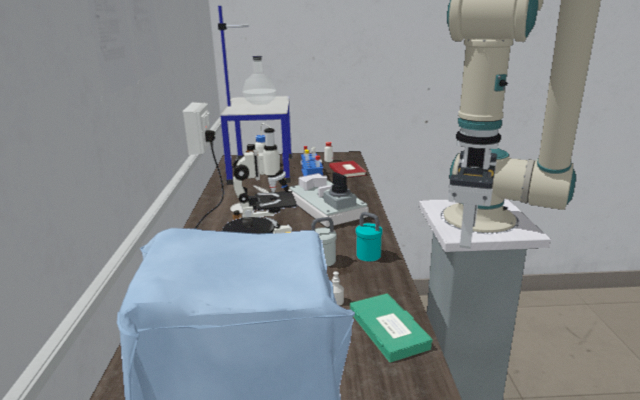

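```bash
cat > h.py <<'E'
from cell import r
import cv2, numpy as np
np.set_printoptions(precision=4,suppress=True)
def cam(n,o=None):
    c=r.calibration(n); f=200/np.tan(np.radians(c['vertical_fov']/2))
    if n=='wrist':
        W=np.eye(4); W[:3,:3]=o['ee_rot']; W[:3,3]=o['eef_pos']; T=W@c['hand_eye']
    else: T=c['T']
    return f,c['cx'],c['cy'],T
def ray(C,uv,z):
    f,cx,cy,T=C; d=T[:3,:3]@np.array([(uv[0]-cx)/f,(uv[1]-cy)/f,1]); p=T[:3,3]
    return p+d*(z-p[2])/d[2]
def proj(C,p):
    f,cx,cy,T=C; q=T[:3,:3].T@(np.asarray(p)-T[:3,3]); return np.array([cx+f*q[0]/q[2],cy+f*q[1]/q[2]])
E
python3 - <<'E'
from h import *
im=cv2.imread('pics/top0.png'); a=im[140:270,195:475]
cv2.imwrite('pics/topc.png',cv2.resize(a,(784,364),interpolation=cv2.INTER_CUBIC))
C=cam('top')
for n,uv,z in [('jarhandle',(276,193),.118),('turq',(282,243),.1),('flask',(208,206),.075),('buf',(277,162),.082),('knob',(380,218),.146),('V',(440,190),.085)]: print(n,ray(C,uv,z))
E
```

```text
jarhandle [0.4943 0.2298 0.118 ]
turq [0.3717 0.214  0.1   ]
flask [0.4644 0.4082 0.075 ]
buf [0.5796 0.2327 0.082 ]
knob [ 0.4331 -0.023   0.146 ]
V [ 0.5107 -0.1836  0.085 ]
```

View pics/topc.png

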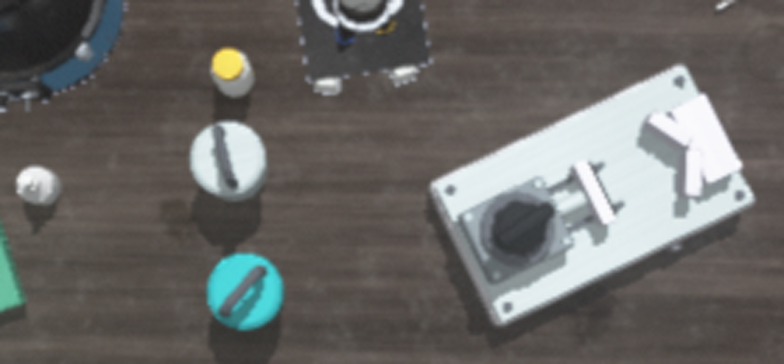

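```bash
python3 -m creep '[[[-1,-0.46,0],0],[[-1,-0.46,0],0],[[-1,-0.46,0],0]]' && python3 -m creep '[[[-1,-0.46,0],-0.1],[[-1,-0.46,0],-0.2],[[-1,-0.46,0],-0.2],[[-1,-0.46,0],-0.2]]'
python3 - <<'E'
from h import *
o=r.observe(); im=r.get_image('wrist'); cv2.imwrite('pics/w1.png',im); np.savez('w1.npz',**{k:o[k] for k in('eef_pos','ee_rot','qpos')}); print(o['qpos'],o['eef_pos'],o['ee_rot'])
C=cam('top'); P=[ray(C,(195+u/2.8,140+v/2.8),.05) for u,v in((432,185),(682,66),(753,195),(500,326))]
P=np.array(P);print(P,np.linalg.norm(P-np.roll(P,1,0),axis=1),P.mean(0))
E
```

```text
clock: 0.52
eef_pos: [0.3383, 0.4041, 0.2052]
ee_rot: [[-0.919, 0.395, 0.0], [0.395, 0.919, -0.001], [-0.0, -0.001, -1.0]]
contact_force: [0.2, 0.2, 0.2]
grip_width: 0.0939
grasp_force: 0.0
clock: 1.02
eef_pos: [0.4501, 0.2808, 0.2051]
ee_rot: [[-0.975, -0.221, 0.0], [-0.221, 0.975, -0.001], [-0.0, -0.001, -1.0]]
contact_force: [-0.3, 0.6, -0.4]
grip_width: 0.0939
grasp_force: 0.0
[ 0.4275  0.2093  1.5979 -0.0012  1.3346 -1.366 ] [0.4501 0.2808 0.2051] [[-0.9753 -0.2211  0.0003]
 [-0.2211  0.9753 -0.0011]
 [-0.     -0.0012 -1.    ]]
[[ 0.4708  0.0442  0.05  ]
 [ 0.5859 -0.1906  0.05  ]
 [ 0.4647 -0.254   0.05  ]
 [ 0.341  -0.0187  0.05  ]] [0.1443 0.2616 0.1368 0.2658] [ 0.4656 -0.1048  0.05  ]
```

View pics/w1.png

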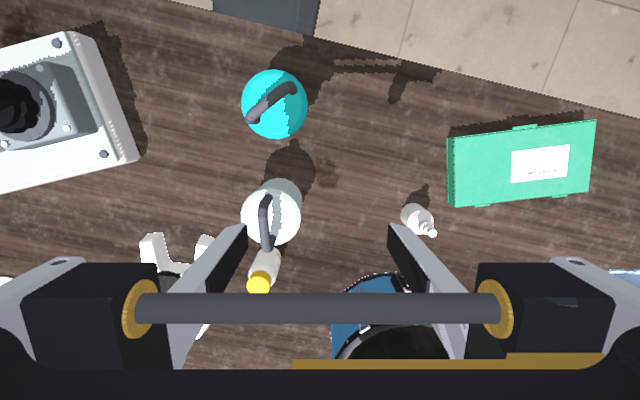

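```bash
python3 -m creep '[[[-0.15,-0.4,0],0],[[-0.15,-0.4,0],0],[[-0.15,-0.4,0],0]]' | head -2
python3 - <<'E'
from h import *
o=r.observe(); im=r.get_image('wrist'); C=cam('wrist',o)
c=proj(C,(.494,.23,.118)).astype(int); print(c, proj(C,(.494,.23,.081)))
x0,y0=c[0]-100,c[1]-75; a=im[y0:y0+150,x0:x0+200]
np.savez('w2.npz',im=im,p=o['eef_pos'],R=o['ee_rot'],off=(x0,y0))
cv2.imwrite('pics/w2c.png',cv2.resize(a,(800,600),interpolation=cv2.INTER_CUBIC))
E
```

```text
clock: 1.45
eef_pos: [0.4826, 0.2304, 0.2052]
[313 212] [314.128  202.4301]
```

View pics/w2c.png

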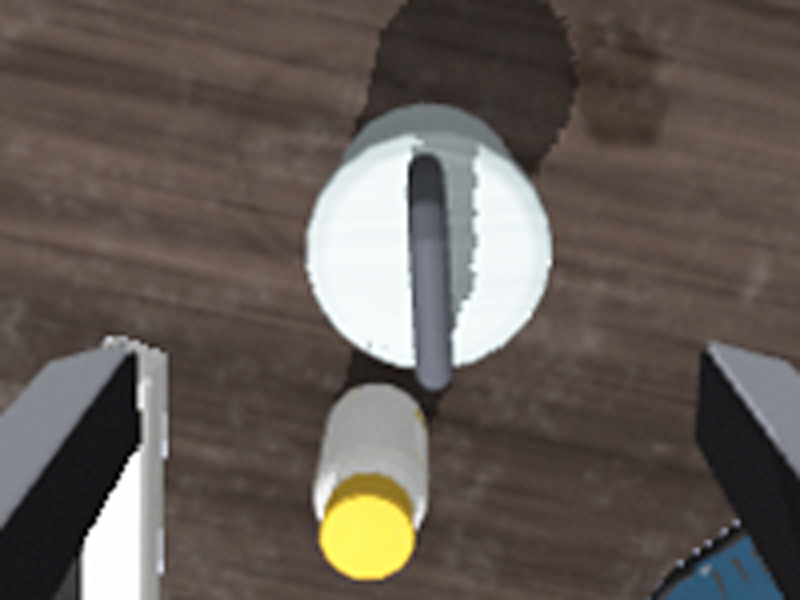

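```bash
python3 - <<'E'
from h import *
d=np.load('w2.npz'); C=cam('wrist',dict(eef_pos=d['p'],ee_rot=d['R'])); im=d['im']
off=d['off']; F=lambda u,v:(off[0]+u/4,off[1]+v/4)
print('lid',ray(C,F(429,246),.081),'w',np.linalg.norm(ray(C,F(306,248),.081)-ray(C,F(552,248),.081)))
a=im[off[1]:off[1]+150,off[0]:off[0]+200].astype(int); m=(a.max(2)<140)
pts=[]
for y in range(55,97):
    xs=[x for x in range(97,116) if m[y,x] and a[y,x].sum()<360]
    if xs: pts.append((off[0]+np.mean(xs),off[1]+y,len(xs)))
P=np.array([ray(C,p[:2],.118) for p in pts])
print(np.c_[pts,P][::4])
vx,vy,_,_=cv2.fitLine(P[10:38,:2].astype(np.float32),cv2.DIST_HUBER,0,.01,.01).ravel(); print('bar angle',np.degrees(np.arctan2(vy,vx)),'tool x ang',np.degrees(np.arctan2(d['R'][1,0],d['R'][0,0])),'toolpos',d['p'])
t=cam('top'); print('top lid',ray(t,(195+228/2.8,140+160/2.8),.081))
E
```

```text
lid [0.4881 0.2356 0.081 ] w 0.06792814023675936
[[319.5    192.      10.       0.4726   0.2309   0.118 ]
 [320.     196.      11.       0.4764   0.2323   0.118 ]
 [321.1429 200.       7.       0.48     0.2342   0.118 ]
 [321.1429 204.       7.       0.484    0.2351   0.118 ]
 [321.1667 208.       6.       0.4879   0.2361   0.118 ]
 [321.1667 212.       6.       0.4919   0.237    0.118 ]
 [322.8333 216.       6.       0.4956   0.2395   0.118 ]
 [321.5    220.       6.       0.4999   0.2391   0.118 ]
 [321.5    224.       6.       0.504    0.2401   0.118 ]
 [319.7143 228.       7.       0.5085   0.2393   0.118 ]
 [318.6    232.      15.       0.5129   0.2391   0.118 ]]
bar angle 14.358266 tool x ang -167.27694803270802 toolpos [0.4826 0.2304 0.2052]
top lid [0.4885 0.2322 0.081 ]
```

```bash
python3 -m creep '[[[-0.044,0.028,0.2],-0.01],[[-0.044,0.028,0.5],-0.01],[[-0.044,0.028,0.71],-0.01],[[-0.044,0.028,0.71],-0.01],[[-0.044,0.028,0.71],-0.01]]' && python3 -m creep '[[[0,0,0],0],[[0,0,0],0],[[0,0,0],0],[[0,0,0],0],[[0,0,0],0],[[0,0,0],0],[[0,0,0],0],[[0,0,0],0]]' -1 30
```

```text
clock: 2.12
eef_pos: [0.4891, 0.2367, 0.1002]
ee_rot: [[-0.967, -0.253, 0.002], [-0.253, 0.967, 0.001], [-0.002, 0.0, -1.0]]
contact_force: [0.1, -0.6, 0.8]
grip_width: 0.0938
grasp_force: 0.0
clock: 3.12
eef_pos: [0.4886, 0.2356, 0.0989]
ee_rot: [[-0.968, -0.252, -0.0], [-0.252, 0.968, 0.0], [0.0, 0.0, -1.0]]
contact_force: [0.0, -0.1, 1.1]
grip_width: 0.0171
grasp_force: 0.0
```

```bash
python3 -m creep '[[[0,0,0],0],[[0,0,0],0],[[0,0,0],0],[[0,0,0],0]]' && python3 -m creep '[[[0,0,-0.1],0],[[0,0,-0.4],0],[[0,0,-0.8],0],[[0,0,-0.9],0],[[0,0,-0.9],0]]'
```

```text
clock: 3.62
eef_pos: [0.4886, 0.2354, 0.099]
ee_rot: [[-0.968, -0.252, -0.0], [-0.252, 0.968, -0.0], [0.0, -0.0, -1.0]]
contact_force: [-0.5, -1.8, 0.5]
grip_width: 0.0091
grasp_force: 30.0
clock: 4.25
eef_pos: [0.4883, 0.2356, 0.2339]
ee_rot: [[-0.968, -0.252, 0.0], [-0.252, 0.968, 0.0], [-0.0, 0.0, -1.0]]
contact_force: [-0.1, 0.4, -6.6]
grip_width: 0.0088
grasp_force: 30.0
```

```bash
python3 -m creep '[[[0.1,-0.3,-0.3],0],[[0.2,-0.6,-0.4],0],[[0.3,-0.9,-0.4],0],[[0.3,-1,-0.4],0],[[0.3,-1,-0.4],0]]'|head -2
python3 - <<'E'
from h import *
o=r.observe(); im=r.get_image('wrist'); C=cam('wrist',o); np.savez('w3.npz',im=im,p=o['eef_pos'],R=o['ee_rot']); cv2.imwrite('pics/w3.png',im); print(o['qpos'])
t=cv2.imread('pics/top0.png'); hsv=cv2.cvtColor(t,cv2.COLOR_BGR2HSV)
m=((hsv[...,2]>135)&(hsv[...,1]<60)).astype(np.uint8); m[:, :335]=0; m[:,480:]=0; m[:155]=0; m[265:]=0
cs,_=cv2.findContours(m,cv2.RETR_EXTERNAL,cv2.CHAIN_APPROX_NONE); c=max(cs,key=cv2.contourArea)
T=cam('top'); P=np.array([ray(T,p[0],.05)[:2] for p in c],np.float32); print(cv2.minAreaRect(P),cv2.minAreaRect(c))
E
```

```text
clock: 4.88
eef_pos: [0.4824, 0.0788, 0.2916]
[ 0.0185  0.1076  1.512   0.0012  1.5258 -1.8053]
((0.4677627980709076, -0.10555878281593323), (0.1489424854516983, 0.27363842725753784), 26.145748138427734) ((406.7743835449219, 207.98828125), (57.55323028564453, 104.61273193359375), 64.35899353027344)
```

View pics/w3.png

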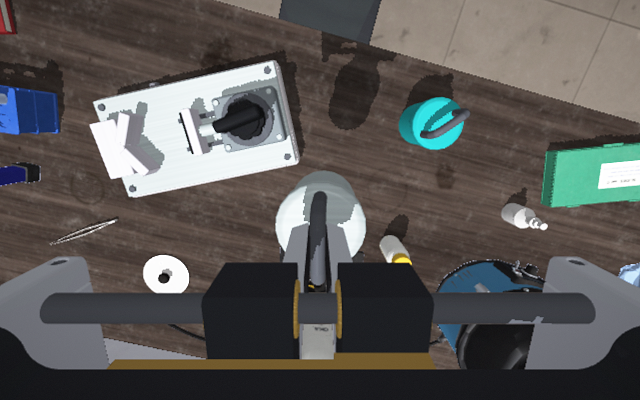

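```bash
python3 - <<'E'
from h import *
d=np.load('w3.npz'); C=cam('wrist',dict(eef_pos=d['p'],ee_rot=d['R']))
im=d['im']; hsv=cv2.cvtColor(im,cv2.COLOR_BGR2HSV)
m=((hsv[...,2]>150)&(hsv[...,1]<50)).astype(np.uint8); m[:,310:]=0; m[203:]=0; m[:,:85]=0
m=cv2.morphologyEx(m,cv2.MORPH_OPEN,np.ones((3,3)))
c=max(cv2.findContours(m,cv2.RETR_EXTERNAL,cv2.CHAIN_APPROX_NONE)[0],key=cv2.contourArea)
P=np.array([ray(C,p[0],.05)[:2] for p in c],np.float32); print('mask',cv2.minAreaRect(P))
S=np.array([ray(C,p,.05)[:2] for p in ((102,109),(267,70),(290,157),(131,188))]); print('screws',S,S.mean(0),np.linalg.norm(S-np.roll(S,1,0),axis=1))
y=(S[1]+S[2]-S[0]-S[3]); y/=np.linalg.norm(y); print('y ang',np.degrees(np.arctan2(y[1],y[0])),'nest',S.mean(0)-.05*y,'knob',S.mean(0)+.085*y)
ct=np.array([.4678,-.1056]); a=np.radians(116.1); yy=np.array([np.cos(a),np.sin(a)]); print('top: nest',ct-.05*yy,'knob',ct+.085*yy)
# knob wing dark px
g=hsv[...,2]; sub=(g<45).astype(np.uint8); sub[:,:205]=0; sub[:,280:]=0; sub[:85]=0; sub[150:]=0
c=max(cv2.findContours(sub,cv2.RETR_EXTERNAL,cv2.CHAIN_APPROX_NONE)[0],key=cv2.contourArea); print(cv2.boundingRect(c),ray(C,(241,113),.146))
print('knob top expected px',proj(C,np.r_[S.mean(0)+.085*y,.146]))
t=cv2.imread('pics/w3.png')[60:200,80:300]; cv2.imwrite('pics/w3c.png',cv2.resize(t,(792,504),interpolation=cv2.INTER_CUBIC))
E
```

```text
mask ((0.4701029658317566, -0.11011397838592529), (0.14474529027938843, 0.2814881503582001), 26.064817428588867)
screws [[ 0.4669 -0.2384]
 [ 0.3587 -0.0232]
 [ 0.4665  0.0343]
 [ 0.5721 -0.1882]] [ 0.466  -0.1039] [0.1165 0.2409 0.1222 0.2462]
y ang 116.036711021869 nest [ 0.488  -0.1488] knob [ 0.4287 -0.0275]
top: nest [ 0.4898 -0.1505] knob [ 0.4304 -0.0293]
(213, 99, 53, 41) [ 0.4207 -0.0226  0.146 ]
knob top expected px [235.2868 119.2086]
```

View pics/w3c.png

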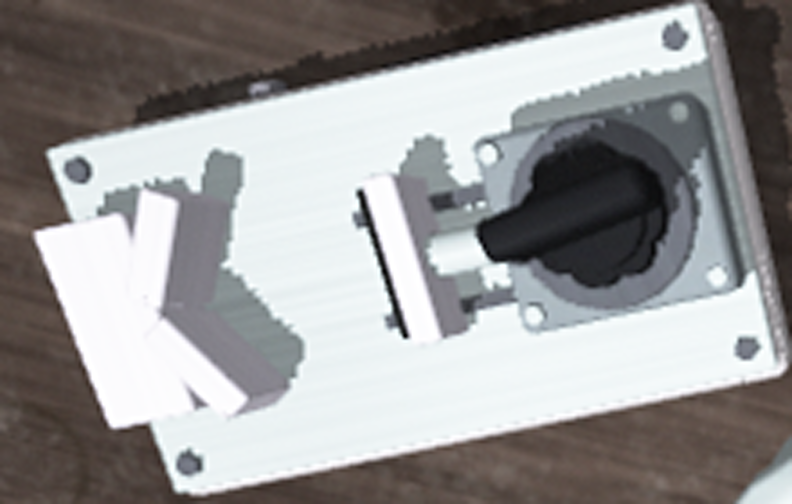

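```bash
python3 -m creep '[[[0.05,-0.2,0],0],[[0.1,-0.45,0],0],[[0.175,-0.72,0],0],[[0.175,-0.72,0],0]]' |head -2 && python3 -m creep '[[[0.05,-0.3,0],0],[[0.1,-0.55,0],0],[[0.175,-0.72,0],0],[[0.175,-0.72,0],0],[[0.175,-0.72,0],0]]'
python3 - <<'E'
from h import *
o=r.observe(); print(o['qpos'],o['contact_force'])
d=np.load('w3.npz'); C=cam('wrist',dict(eef_pos=d['p'],ee_rot=d['R']))
a,b=[ray(C,(80+u/3.6,60+v/3.6),.146) for u,v in((485,238),(655,178))]
v=a-b; print('wing',a,b,(a+b)/2,np.linalg.norm(v),np.degrees(np.arctan2(v[1],v[0])))
f=[ray(C,(80+u/3.6,60+v/3.6),.083) for u,v in((360,192),(407,338))]; 
y=np.array([-.44,.898]); print('jaw face',f,[(p[:2]-[.489,-.1495])@y for p in f])
E
```

```text
clock: 5.42
eef_pos: [0.4848, -0.0336, 0.2928]
clock: 6.05
eef_pos: [0.487, -0.1409, 0.2934]
ee_rot: [[-0.967, -0.254, -0.0], [-0.254, 0.967, 0.003], [-0.0, 0.003, -1.0]]
contact_force: [0.8, 0.2, -5.6]
grip_width: 0.0092
grasp_force: 30.0
[-0.421   0.1342  1.4764  0.0027  1.5325 -2.2484] [ 0.8282  0.214  -5.5837]
wing [ 0.4417 -0.0482  0.146 ] [ 0.4113 -0.0011  0.146 ] [ 0.4265 -0.0247  0.146 ] 0.056027847095382215 -57.16436152620705
jaw face [array([ 0.4427, -0.1159,  0.083 ]), array([ 0.4909, -0.0918,  0.083 ])] [np.float64(0.05053282150454318), np.float64(0.05100594231930786)]
```

```bash
python3 -m creep '[[[0,0,0.2],0],[[0,0,0.45],0],[[0,0,0.7],0],[[0,0,0.82],0],[[0,0,0.88],0],[[0,0,0.9],0],[[0,0,0.9],0]]'
python3 - <<'E'
from h import *
cv2.imwrite('pics/s4.png',cv2.resize(r.get_image('side')[150:260,250:400],(750,550),interpolation=cv2.INTER_CUBIC))
E
```

```text
clock: 6.92
eef_pos: [0.4997, -0.1533, 0.1699]
ee_rot: [[-0.966, -0.255, 0.031], [-0.256, 0.966, -0.025], [-0.023, -0.032, -0.999]]
contact_force: [5.7, -16.2, 26.3]
grip_width: 0.0086
grasp_force: 30.0
```

View pics/s4.png

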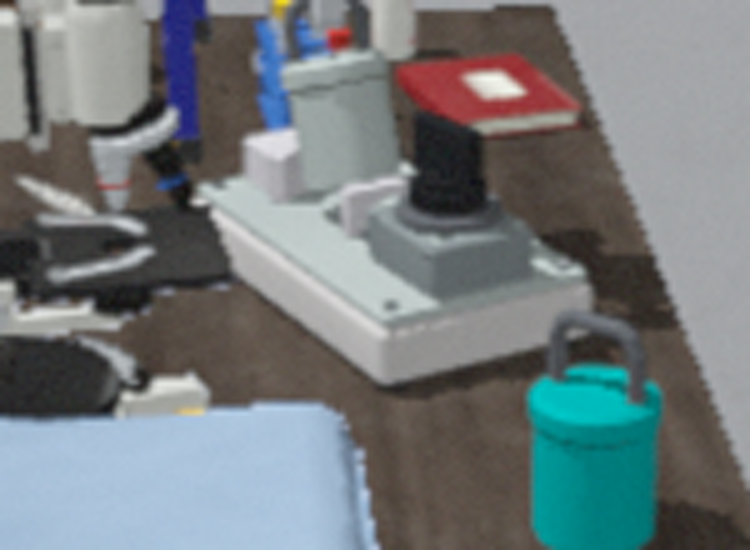

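```bash
python3 -m creep '[[[0,0,-0.1],0],[[0,0,-0.2],0],[[0,0,-0.3],0],[[0,0,-0.4],0],[[0,0,-0.5],0],[[0,0,-0.5],0],[[0,0,-0.5],0],[[0,0,-0.5],0]]'
python3 - <<'E'
from h import *
o=r.observe(); print(o['wrist_torque'],o['eef_pos'])
s=r.get_image('side'); w=r.get_image('wrist'); t=r.get_image('top')
np.savez('w5.npz',s=s,w=w,t=t,p=o['eef_pos'],R=o['ee_rot'])
A=cv2.resize(s[120:245,250:400],(400,333),interpolation=cv2.INTER_CUBIC)
B=cv2.resize(w[60:290,200:476],(400,333),interpolation=cv2.INTER_CUBIC)
D=cv2.resize(t[140:230,350:480],(385,267),interpolation=cv2.INTER_CUBIC)
c=np.zeros((600,800,3),np.uint8); c[:333,:400]=A; c[:333,400:]=B; c[333:600,:385]=D
cv2.imwrite('pics/c5.png',c)
E
```

```text
clock: 7.98
eef_pos: [0.4861, -0.143, 0.2332]
ee_rot: [[-0.968, -0.252, -0.001], [-0.252, 0.968, 0.001], [0.001, 0.001, -1.0]]
contact_force: [-0.1, 0.2, -6.7]
grip_width: 0.0087
grasp_force: 30.0
[-0.0556 -0.0335 -0.0642] [ 0.4861 -0.143   0.2332]
```

View pics/c5.png

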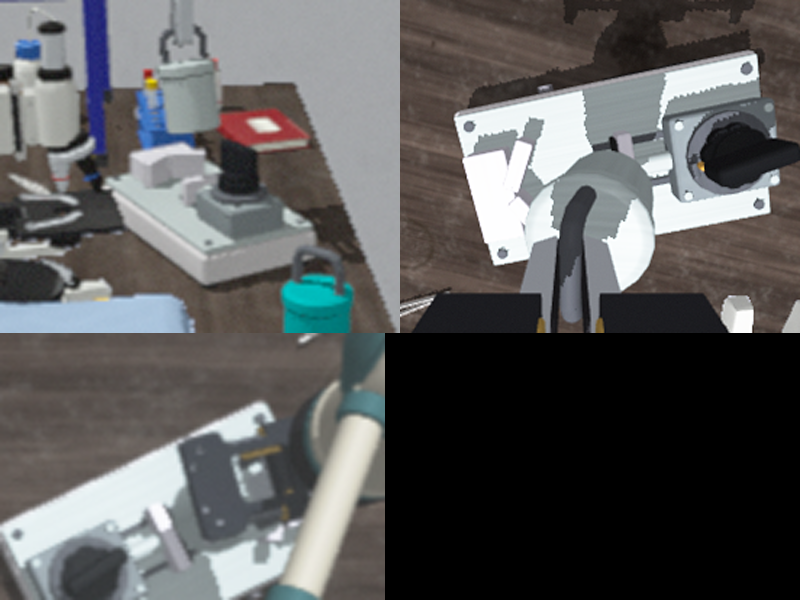

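```bash
python3 -m creep '[[[0,0,-0.1],0],[[0,0,-0.25],0],[[0,0,-0.4],0],[[0,0,-0.4],0]]' - 60 |head -2 && python3 -m creep '[[[-0.03,0.13,0],0],[[-0.07,0.26,0],0],[[-0.1,0.39,0],0],[[-0.14,0.52,0],0],[[-0.17,0.65,0],0],[[-0.21,0.78,0],0],[[-0.24,0.91,0],0],[[-0.26,0.98,0],0]]'|head -2 &&  python3 -m creep '[[[-0.03,0.13,0],0],[[-0.07,0.26,0],0],[[-0.1,0.39,0],0],[[-0.14,0.52,0],0],[[-0.17,0.65,0],0],[[-0.21,0.78,0],0],[[-0.24,0.91,0],0],[[-0.26,0.98,0],0]]'|head -2 &&  python3 -m creep '[[[-0.02,0.08,0],0],[[-0.04,0.16,0],0],[[-0.06,0.22,0],0],[[-0.07,0.26,0],0],[[-0.08,0.29,0],0],[[-0.08,0.3,0],0],[[-0.08,0.3,0],0],[[-0.08,0.3,0],0]]'
cat > tilt.py <<'E'
from h import *
# tilt about the bar, from the lid's left/right edges in the wrist picture
o=r.observe(); im=r.get_image('wrist'); C=cam('wrist',o); hsv=cv2.cvtColor(im,cv2.COLOR_BGR2HSV)
tz=o['eef_pos'][2]; R=o['ee_rot']
# lid on plane ~18 mm below the TCP; expected px of the upright lid centre
pl=o['eef_pos']+R@np.array([0,0,.018]); c=proj(C,pl); print('expected lid centre',c,'edges',proj(C,pl-R[:,1]*.0345),proj(C,pl+R[:,1]*.0345))
m=((hsv[...,2]>130)&(hsv[...,1]<60)).astype(np.uint8)
for v in range(int(c[1])-24,int(c[1])+13,6):
    xs=np.where(m[v,220:430])[0]+220
    if len(xs): print(v,xs.min(),xs.max(),(xs.min()+xs.max())/2)
np.savez('tilt.npz',im=im)
E
python3 tilt.py
```

```text
clock: 8.62
eef_pos: [0.4881, -0.1438, 0.2966]
clock: 9.62
eef_pos: [0.4859, 0.0111, 0.2929]
clock: 10.62
eef_pos: [0.4872, 0.1621, 0.2934]
clock: 11.62
eef_pos: [0.4882, 0.2073, 0.294]
ee_rot: [[-0.968, -0.252, 0.0], [-0.252, 0.968, -0.0], [0.0, -0.0, -1.0]]
contact_force: [-0.4, 0.1, -7.1]
grip_width: 0.0083
grasp_force: 60.0
expected lid centre [316.6521 226.4319] edges [269.8204 226.4621] [363.485  226.4017]
202 220 369 294.5
208 220 372 296.0
214 220 374 297.0
220 242 375 308.5
226 269 375 322.0
232 269 375 322.0
238 268 425 346.5
```

```bash
python3 -m creep '[[[0,0,0.15],0],[[0,0,0.3],0],[[0,0,0.5],0],[[0,0,0.7],0],[[0,0,0.85],0],[[0,0,0.95],0],[[0,0,1],0],[[0,0,1],0]]'|head -2 && python3 -m creep '[[[0,0,0.08],0],[[0,0,0.16],0],[[0,0,0.22],0],[[0,0,0.25],0],[[0,0,0.27],0],[[0,0,0.28],0],[[0,0,0.28],0],[[0,0,0.28],0]]'
```

```text
clock: 12.68
eef_pos: [0.4883, 0.2076, 0.144]
clock: 13.68
eef_pos: [0.4895, 0.208, 0.1038]
ee_rot: [[-0.968, -0.252, 0.004], [-0.252, 0.968, 0.001], [-0.004, 0.0, -1.0]]
contact_force: [-0.5, 0.1, 6.0]
grip_width: 0.0084
grasp_force: 60.0
```

```bash
python3 -m creep '[[[0,0,0],0],[[0,0.03,0],0],[[0,0.06,0],0],[[0,0.09,0],0],[[0,0.12,0],0],[[0,0.15,0.005],0],[[0,0.18,0.015],0],[[0,0.18,0.015],0]]' - 10; python3 tilt.py
```

```text
clock: 14.68
eef_pos: [0.4809, 0.2338, 0.1003]
ee_rot: [[-0.968, -0.253, -0.0], [-0.253, 0.968, -0.0], [0.001, -0.0, -1.0]]
contact_force: [-2.3, -0.4, 8.0]
grip_width: 0.0095
grasp_force: 10.0
expected lid centre [316.6519 226.4316] edges [269.8202 226.4618] [363.4848 226.4014]
202 220 428 324.0
208 220 429 324.5
214 243 384 313.5
220 220 418 319.0
226 220 429 324.5
232 220 429 324.5
238 223 429 326.0
```

```bash
python3 -m creep '[[[0,0,0],0],[[0,0,0],0],[[0,0,0],0],[[0,0,0],0],[[0,0,0],0],[[0,0,0],0]]' -0.2 10; sed -i 's/>130/>200/' tilt.py; python3 tilt.py; python3 - <<'E'
from h import *
im=np.load('tilt.npz')['im']
for v in (200,206,212,218,224): print(v,im[v,250:390:4].max(1))
E
```

```text
clock: 15.48
eef_pos: [0.4814, 0.2337, 0.0997]
ee_rot: [[-0.968, -0.252, 0.0], [-0.252, 0.968, 0.0], [-0.0, 0.0, -1.0]]
contact_force: [0.4, 0.0, 0.2]
grip_width: 0.0376
grasp_force: 0.0
expected lid centre [316.652  226.4317] edges [269.8203 226.4619] [363.4849 226.4015]
202 274 349 311.5
208 272 361 316.5
214 272 356 314.0
220 272 356 314.0
226 273 361 317.0
232 289 351 320.0
238 290 353 321.5
200 [137 135 131 142 140 145 160 254 255 202 202 200 201 203 198  68  88  86
  85 193 201 199 255 255 255 255 196 199 113 116 123 126 125 126 132]
206 [136 140 132 137 142 141 255 255 255 204 205 205 206 204 252  73  96  98
  93 192 207 230 255 255 255 205 204 199 136 123 119 113 115 120 119]
212 [135 141 130 122 126 123 255 255 255 197 197 197 197 249 255  74  97  96
  94 185 198 194 255 255 255 194 201 194 171 132 136 136 133 125 121]
218 [120 115 126 123 126 133 255 255 255 200 201 201 199 255 255  78  96 100
  92 182 201 251 255 255 255 255 204 199 183 136 135 134 127 120 121]
224 [133 129 120 112 121 113 255 255 217 207 255 191 255 255 255  77  96 119
 154 182 198 250 255 255 252 192 194 255 210 127 124 131 134 135 137]
```

```bash
python3 -m creep '[[[0,0,0],0],[[0,0,0],0],[[0,0,0],0],[[0,0,0],0],[[0,0,0],0],[[0,0,0],0]]' -1 60; python3 -m creep '[[[0,0,-0.04],0],[[0,0,-0.12],0],[[0,0,-0.24],0],[[0,0,-0.4],0],[[0,0,-0.6],0],[[0,0,-0.8],0],[[0,0,-0.92],0],[[0,0,-1],0]]'; python3 -m creep '[[[0,0,-0.06],0],[[0,0,-0.15],0],[[0,0,-0.21],0],[[0,0,-0.25],0],[[0,0,-0.25],0]]'|head -2;sed -i 's/>200/>150/' tilt.py; python3 tilt.py;
```

```text
clock: 16.27
eef_pos: [0.4814, 0.2337, 0.0997]
ee_rot: [[-0.968, -0.252, 0.0], [-0.252, 0.968, -0.0], [-0.0, -0.0, -1.0]]
contact_force: [0.7, 0.5, -0.5]
grip_width: 0.0083
grasp_force: 59.9
clock: 17.27
eef_pos: [0.4813, 0.2337, 0.2509]
ee_rot: [[-0.968, -0.252, 0.001], [-0.252, 0.968, 0.0], [-0.001, 0.0, -1.0]]
contact_force: [-0.9, -0.2, -6.4]
grip_width: 0.0086
grasp_force: 59.9
clock: 17.9
eef_pos: [0.4816, 0.2338, 0.2876]
expected lid centre [316.652  226.4318] edges [269.8203 226.462 ] [363.4848 226.4016]
202 275 429 352.0
208 248 362 305.0
214 245 362 303.5
220 244 362 303.0
226 247 361 304.0
232 247 359 303.0
238 247 411 329.0
```

```bash
python3 -m creep '[[[0.005,-0.02,0],0],[[0.015,-0.06,0],0],[[0.032,-0.13,0],0],[[0.057,-0.23,0],0],[[0.09,-0.36,0],0],[[0.125,-0.5,0],0],[[0.163,-0.65,0],0],[[0.2,-0.8,0],0]]' |head -2 && python3 -m creep '[[[0.037,-0.15,0],0],[[0.074,-0.3,0],0],[[0.11,-0.45,0],0],[[0.147,-0.6,0],0],[[0.183,-0.75,0],0],[[0.22,-0.9,0],0]]'|head -2 && python3 -m creep '[[[0.037,-0.15,0],0],[[0.074,-0.3,0],0],[[0.107,-0.43,0],0],[[0.135,-0.54,0],0],[[0.157,-0.63,0],0],[[0.172,-0.69,0],0],[[0.182,-0.73,0],0],[[0.184,-0.738,0],0]]' && python3 tilt.py
```

```text
clock: 18.95
eef_pos: [0.4823, 0.1082, 0.2873]
clock: 19.7
eef_pos: [0.4841, -0.0307, 0.2874]
clock: 20.7
eef_pos: [0.486, -0.1431, 0.2871]
ee_rot: [[-0.968, -0.252, -0.0], [-0.252, 0.968, 0.0], [-0.0, 0.0, -1.0]]
contact_force: [0.1, -0.6, -7.6]
grip_width: 0.0083
grasp_force: 59.9
expected lid centre [316.6519 226.4316] edges [269.8202 226.4618] [363.4848 226.4014]
202 263 412 337.5
208 264 381 322.5
214 266 362 314.0
220 268 362 315.0
226 270 361 315.5
232 274 359 316.5
238 277 356 316.5
```

```bash
python3 -m creep '[[[0,0,0.05],0],[[0,0,0.15],0],[[0,0,0.28],0],[[0,0,0.4],0],[[0,0,0.5],0],[[0,0,0.57],0],[[0,0,0.61],0],[[0,0,0.62],0]]'; python3 -m creep '[[[0,0,0.05],0],[[0,0,0.11],0],[[0,0,0.17],0],[[0,0,0.22],0],[[0,0,0.25],0],[[0,0,0.27],0],[[0,0,0.28],0],[[0,0,0.28],0]]'
```

```text
clock: 21.75
eef_pos: [0.4859, -0.143, 0.194]
ee_rot: [[-0.968, -0.252, -0.0], [-0.252, 0.968, 0.0], [0.0, 0.0, -1.0]]
contact_force: [-0.4, 0.1, -6.6]
grip_width: 0.0085
grasp_force: 59.9
clock: 22.75
eef_pos: [0.486, -0.1431, 0.1523]
ee_rot: [[-0.968, -0.252, 0.0], [-0.252, 0.968, -0.0], [-0.0, -0.0, -1.0]]
contact_force: [0.1, 1.7, -6.3]
grip_width: 0.0084
grasp_force: 59.9
```

```bash
python3 -m creep '[[[0,0,0.006],0],[[0,0,0.012],0],[[0,0,0.018],0],[[0,0,0.022],0],[[0,0,0.022],0]]'; python3 tilt.py
```

```text
clock: 23.38
eef_pos: [0.4867, -0.1431, 0.1497]
ee_rot: [[-0.968, -0.252, 0.002], [-0.252, 0.968, -0.0], [-0.002, -0.001, -1.0]]
contact_force: [0.8, 1.0, 0.5]
grip_width: 0.0084
grasp_force: 59.9
expected lid centre [316.6525 226.4312] edges [269.821  226.4614] [363.4853 226.401 ]
202 225 429 327.0
208 227 429 328.0
214 229 429 329.0
220 231 429 330.0
226 232 429 330.5
232 234 429 331.5
238 236 429 332.5
```

```bash
python3 -m creep '[[[0,0,0],0],[[0,0,0],0],[[0,0,0],0],[[0,0,0],0],[[0,0,0],0],[[0,0,0],0]]' -0.1 30; python3 -m creep '[[[0,0,-0.05],0],[[0,0,-0.15],0],[[0,0,-0.3],0],[[0,0,-0.5],0],[[0,0,-0.7],0],[[0,0,-0.8],0],[[0,0,-0.8],0]]'
python3 - <<'E'
from h import *
o=r.observe(); im=r.get_image('wrist'); np.savez('w6.npz',im=im,p=o['eef_pos'],R=o['ee_rot']); print(o['qpos'])
s=r.get_image('side')
c=np.zeros((600,800,3),np.uint8); c[:400,:640]=im; c[400:600,:300]=cv2.resize(s[145:245,270:420],(300,200)); cv2.imwrite('pics/c6.png',c)
E
```

```text
clock: 24.18
eef_pos: [0.4859, -0.143, 0.1489]
ee_rot: [[-0.968, -0.252, 0.0], [-0.252, 0.968, 0.0], [-0.0, 0.0, -1.0]]
contact_force: [-0.5, 0.5, 0.1]
grip_width: 0.0423
grasp_force: 0.0
clock: 25.05
eef_pos: [0.4864, -0.1432, 0.2702]
ee_rot: [[-0.968, -0.252, 0.002], [-0.252, 0.968, -0.001], [-0.002, -0.002, -1.0]]
contact_force: [0.8, 0.1, 0.5]
grip_width: 0.0422
grasp_force: 0.0
[-0.4237  0.1398  1.5254  0.0001  1.4737 -2.2495]
```

View pics/c6.png

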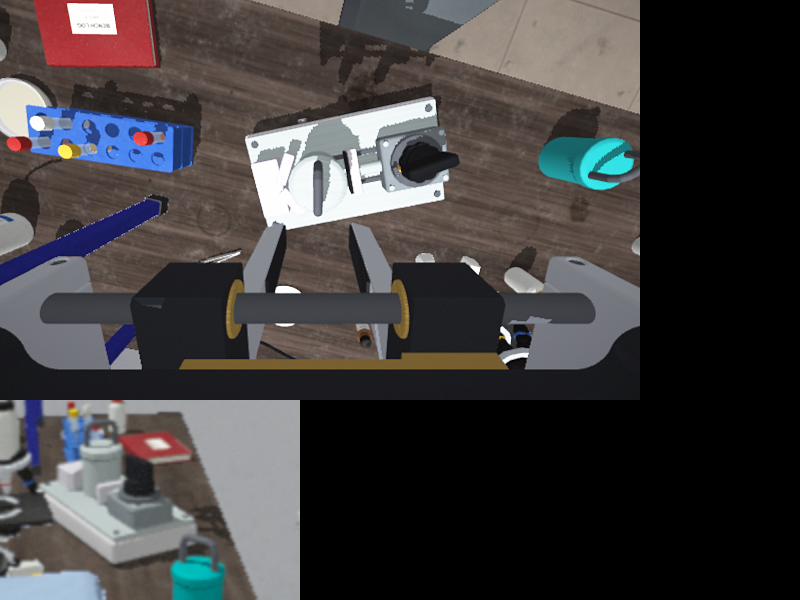

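```bash
python3 - <<'E'
from h import *
d=np.load('w6.npz'); C=cam('wrist',dict(eef_pos=d['p'],ee_rot=d['R'])); im=d['im']
for c0 in [(.428,-.026)]:
  for a in (122.8,111.5):
    w=np.array([np.cos(np.radians(a)),np.sin(np.radians(a)),0]); c=np.r_[c0,.146]
    print(a,proj(C,c+.028*w),proj(C,c-.028*w))
g=cv2.cvtColor(im,cv2.COLOR_BGR2GRAY)[140:190,382:466]
print(proj(C,(.428,-.026,.109)))
for v in range(0,50,2): print(140+v,' '.join(f'{x:3d}' for x in g[v,::3]))
E
```

```text
122.8 [462.3262 159.7499] [410.9683 175.9658]
111.5 [462.7962 164.7869] [410.2717 171.0309]
[423.979  163.2075]
140 151 112 184 183 186 188  88  87 130 116  82  65  66  67  68  67  65  63  92  98  98 100  85  69  72  76  84  79
142 165 248 189 187 186 166  69 124 116  62  67  67  27  29  43  62  67  63  64 101  99 103  84  73  71  71  68  70
144 192 248 217 185 188 106 128 124 112  67  60  23  29  39  27  21  68  65  66  81  96 148  87  83  73  76  67  65
146 177 237 191 187 166  98 129 125  48  15  33  31  29  21  22  24  26  42  67  63 138 165  91  97  82  76  72  67
148 181 185 188 190 102 133 127 123  15  33  36  21  22  24  24  23  21  23  26  65 151 173  82  88  80  77  75  78
150 180 189 188 191  75 133 127  69  17  25  22  28  24  23  23  22  23  20  21  58 143 190  94  84  79  75  77  78
152 182 187 188 189 115 129 130  20  30  24  19  22  24  24  22  24  23  22  23  21  11  27  44  73  89  89  79  79
154 179 188 188 143 129 127 131  23  22  20  25  22  24  23  22  24  22  22  18  16  18  18  16  17  24  76  91  88
156 174 189 189  75 129 128  93  16  25  19  24  22  23  24 
[... 1211 characters left out ...]
  82
178 103 167 192 194 189 127 126 131  98  21  34  35  34  32  33  32  32  96 185 191 189 247 194  78  81  89  92  86
180 102 158 190 192 190 160 126 128 132 100  27  31  37  36  45 111 114 165 195 193 190 223 123  81  74  82  79  88
182  98 142 187 188 189 191 124 128 130 128 133 103  32  52 121 123 144 189 186 209 225  90  82  84  77  82  76  77
184  92 126 189 153 188 189 192 167 127 127 130 128 128 125 124 162 197 241 243 247 242  94  91  93  90  86  82  75
186 146 116 180 241 188 189 189 192 182 158 135 123 164 193 243 249 248 247 246 245 245  84  86  87  87  82  86  90
188 253 106 175 248 233 188 188 186 198 198 243 243 250 249 247 246 246 247 248 246 245  92  91  86  84  81  86  88
```

```bash
python3 -m creep '[[[0.05,0.2,0],0.05],[[0.1,0.45,0],0.1],[[0.15,0.7,0],0.15],[[0.174,0.838,0],0.2],[[0.174,0.838,0],0.26],[[0.174,0.838,0],0.31],[[0.174,0.838,0],0.36],[[0.174,0.838,0],0.397]]'|head -3; python3 -m creep '[[[0,0,0],0],[[0,0,0],0],[[0,0,0],0]]' | head -3
python3 - <<'E'
from h import *
o=r.observe(); im=r.get_image('wrist'); C=cam('wrist',o); print(o['qpos'],o['eef_pos'])
g=cv2.cvtColor(im,cv2.COLOR_BGR2GRAY); e=proj(C,np.r_[o['eef_pos'][:2],.146]); print('tcp axis at .146 px',e, 'half 7mm', proj(C,np.r_[o['eef_pos'][:2],.146]+.007*o['ee_rot'][:,1]))
print('wing ends',[proj(C,np.r_[o['eef_pos'][:2],.146]+s*.028*o['ee_rot'][:,0]) for s in(1,-1)])
u0=int(e[0])-30
for v in range(int(e[1])-44,int(e[1])+46,6): print(v,' '.join(f'{x:3d}' for x in g[v,u0:u0+60:2]))
print(u0)
E
```

```text
clock: 26.15
eef_pos: [0.4281, -0.0277, 0.2675]
ee_rot: [[-0.543, 0.839, -0.003], [0.839, 0.543, 0.001], [0.002, -0.002, -1.0]]
clock: 26.52
eef_pos: [0.4288, -0.028, 0.2686]
ee_rot: [[-0.548, 0.837, -0.0], [0.837, 0.548, 0.0], [0.0, -0.0, -1.0]]
[-0.2274  0.0201  1.6634  0.0001  1.4585 -0.8068] [ 0.4288 -0.028   0.2686]
tcp axis at .146 px [317.2092 193.2862] half 7mm [323.6138 193.2822]
wing ends [array([317.1935, 167.814 ]), array([317.2241, 217.6266])]
149 139 144 144  94  91  89  91  90  91  89  98 126 112 101  88  79  73  73  78  89  95 105 112 125 143 147 147 145 217 243
155 142 144 136  87  94 121 107  93  93  95  96  96  92 133 106  89 157 173 190 186 184 186 185 184 184 183 173 166 158 165
161 143 145 129  87  96  93  93  92  69  61  61  62  62  63  61  88  87 102 125 125 125 106 115 189 186 188 190 196 213 196
167 144 145 117  86  90  61  61  62  61  63  40  17  14  17  17  17  18  13  35  28  95 123 122 122 120 130 192 187 188 181
173 145 145  80  91  61  63  64  51  22  20  19  22  25  32  38  39  46  32  33  27  41  38  13  99 125 124 122 160 189 180
179 146 129  83 116
[... 524 characters left out ...]
  45  15  27  36  39  47  41  40  78 115 120 126 172 183 180 182 208 243 244
209 243 224 200 175 179 180 171 173 176 175 179 182 154  24  36  40  47  40  56 190 184 182 181 152 239 218 172 243 243 245
215 248 244 243 243 178 115 114 207 140 145 131 201 234   2  23  27  32  27  87 117 114 242 247 242 235 242 246 242 244 245
221 143 141 145 140 129  56  80 144 142 138 152 218 237 249 244 210 138 141 129 119 164 247 243 243 243 245 244 243 244 246
227 148 138 137 137 136 135 136 136 138 131 187 228 243 248 243 130 137 141  75  53 113 166 248 241 244 244 242 243 245 245
233 139 255 254 253 253 254 252 246 237 226 210 191 168 144 132 129 133 132 134 137 137 135 148 246 244 243 242 244 245 244
287
```

```bash
python3 -m creep '[[[0,0,0.3],0],[[0,0,0.6],0],[[0,0,0.85],0],[[0,0,0.97],0],[[0,0,1],0],[[0,0,1],0]]'; python3 -m creep '[[[0,0,0.01],0],[[0,0,0.01],0],[[0,0,0.01],0],[[0,0,0.01],0],[[0,0,0.01],0],[[0,0,0.01],0]]' -1 40
```

```text
clock: 27.32
eef_pos: [0.4294, -0.0281, 0.1193]
ee_rot: [[-0.547, 0.837, 0.001], [0.837, 0.547, -0.0], [-0.0, 0.0, -1.0]]
contact_force: [-0.3, 0.0, 0.1]
grip_width: 0.0422
grasp_force: 0.0
clock: 28.08
eef_pos: [0.4287, -0.0284, 0.1178]
ee_rot: [[-0.547, 0.837, -0.0], [0.837, 0.547, -0.001], [-0.0, -0.001, -1.0]]
contact_force: [-2.7, -1.9, 5.4]
grip_width: 0.0138
grasp_force: 39.8
```

```bash
python3 -m creep '[[[0,0,0],0.03],[[0,0,0],0.07],[[0,0,0],0.12],[[0,0,0],0.17],[[0,0,0],0.22],[[0,0,0],0.27],[[0,0,0],0.31],[[0,0,0],0.33]]'; python3 -c "
from h import *
o=r.observe();print(o['wrist_torque'],o['qpos'])"; python3 -m creep '[[[0,0,0],0.03],[[0,0,0],0.07],[[0,0,0],0.12],[[0,0,0],0.17],[[0,0,0],0.22],[[0,0,0],0.27],[[0,0,0],0.31],[[0,0,0],0.33]]'; python3 -c "
from h import *
o=r.observe();print(o['wrist_torque'],o['qpos'])"
```

```text
clock: 29.08
eef_pos: [0.4289, -0.0284, 0.1178]
ee_rot: [[0.444, 0.896, -0.0], [0.896, -0.444, -0.001], [-0.001, 0.0, -1.0]]
contact_force: [-2.4, -2.8, 5.5]
grip_width: 0.0137
grasp_force: 39.8
[-0.3901  0.5315  0.231 ] [-0.2274  0.1309  1.9344 -0.0011  1.0761  0.2327]
clock: 30.08
eef_pos: [0.429, -0.0287, 0.1178]
ee_rot: [[0.997, 0.077, 0.0], [0.077, -0.997, -0.002], [0.0, 0.002, -1.0]]
contact_force: [-1.8, -2.3, 4.3]
grip_width: 0.0142
grasp_force: 42.1
[-0.297   0.5471  0.8434] [-0.2273  0.131   1.9343 -0.0021  1.0758  1.2678]
```

```bash
python3 - <<'E'
from h import *
o=r.observe(); im=r.get_image('wrist'); C=cam('wrist',o); print(o['wrist_torque'],o['eef_pos'])
np.savez('w7.npz',im=im,p=o['eef_pos'],R=o['ee_rot'])
n=np.array([.489,-.1495]); y=np.array([-.44,.898]); x=np.array([.898,.44])
P=lambda X,Y,z:proj(C,np.r_[n+X*x+Y*y,z]).round(1)
print('lid centre if home',P(0,0,.131),'at +7',P(0,.007,.131),'edges y',P(0,.0345,.131),P(0,-.0345,.131))
print('jaw face/back top at 32:',P(-.031,.032,.083),P(.031,.032,.083),' at 40',P(-.031,.04,.083),P(.031,.04,.083))
print('handle ends home',P(0,0,.173))
g=cv2.cvtColor(im,cv2.COLOR_BGR2GRAY); 
c=P(0,0,.131).astype(int); print(c)
for v in range(max(0,c[1]-66),min(400,c[1]+66),6): print(v,' '.join(f'{q:3d}' for q in g[v,max(0,c[0]-90):min(640,c[0]+90):6]))
E
```

```text
[-0.297   0.5471  0.8434] [ 0.429  -0.0287  0.1178]
lid centre if home [531.2 163. ] at +7 [519.3 167.4] edges y [473.6 184.4] [591.1 140.8]
jaw face/back top at 32: [453.6 206.5] [431.8 131.2]  at 40 [443.7 210.2] [421.3 135.4]
handle ends home [600.4 175.7]
[531 163]
97 239 240 236 240 236 235 159 165 162 177 251 251 252 252 139 250 250 252 251 250 250 250 251  77  76  75  74  72  88  79
103 239 237 235 239 240 229 126 124 124 122 239 250 251 251 251 251 251 252 251 250 250 250 250  63  77  72  72  72  74  67
109 237 240 239 237 237 132 130 128 125 123 122 234 250 251 251 250 252 252 250 251 250 250 250 240  75  76  73  73  74  73
115 238 239 235 237 220 137 133 130 128 124 120 164 187 239 243 243 242 242 242 242 250 251 250 254  66  67  65  65  66  75
121 237 237 196 165 167 165 166 167 169 158 175 239 242 243 245 163 144 143 113 114 113  93 149 255  71  69  72  76  73  76
127 240 152 154 156 157 158 157 152 155 228 243 247 248 240  48  52  49  51  49  53  65  77  89  94 102  69  59  54  55  62
133 139 141 143 144 146 146 119 147 225 243 249 243 239 240  48  48  48  47  48  46  47
[... 1196 characters left out ...]
 242 132 138 136 238 239 239 238 239 240 240 236  42  54  80 101 111  45  38  38
199 167  19 142 141 102 110 212 220 239 240 240 236 140 140 245 241 241 239 238 238 236 137  43  57  80 101 111  35  36  38
205 166  99 141 139 141 133 146 215 231 243 242 133 140 139  46  48  71 239 238 230 147  66  45  59  81 103 112  33  32  33
211 152 145 140 139 138 137 140 137 205 225 237 244 136 140  47  47  48  48  49  52  68  72  46  59  83 104 112  36  37  37
217 140 139 138 139 139 139 190 239 216 200 206 131 135 137 109  47  48  48  45  47  44  46  47  53  79 100 107  29  32  41
223 141 142 141 140 139 176 246 122  70  69  75  89 113 117  82  69  66  48  49  47  49  46  51  62  79  90  56  55  30  54
```

```bash
python3 -m creep '[[[0,0,0],0],[[0,0,0],0],[[0,0,0],0]]'; python3 -c "
from h import *
o=r.observe();print(o['wrist_torque'],o['qpos'],o['joint_efforts'])
d=np.load('w7.npz');C=cam('wrist',dict(eef_pos=d['p'],ee_rot=d['R']));im=d['im']
# white lid blob left edge -> offset along mixer y; jaw rubber search along y line at z=.083
g=cv2.cvtColor(im,cv2.COLOR_BGR2GRAY)
n=np.array([.489,-.1495]); y=np.array([-.44,.898]); x=np.array([.898,.44])
for X in(-.028,-.022,-.016,.024,.028):
  print(X,[(k,int(g[int(q[1]+.5),int(q[0]+.5)])) for k in range(24,60,2) for q in [proj(C,np.r_[n+X*x+k*.001*y,.083])] if 0<=q[0]<639 and 0<=q[1]<399])
"
```

```text
clock: 30.5
eef_pos: [0.4289, -0.0284, 0.1178]
ee_rot: [[0.997, 0.076, -0.0], [0.076, -0.997, -0.001], [-0.0, 0.001, -1.0]]
contact_force: [-2.8, -2.7, 6.0]
grip_width: 0.0138
grasp_force: 39.9
[-0.5938  0.6625 -0.1758] [-0.2277  0.1309  1.9344 -0.0009  1.0762  1.2679] [  1.1961 -26.0515 -19.7027   0.9586  -0.8004  -0.2039]
-0.028 [(24, 117), (26, 139), (28, 139), (30, 139), (32, 138), (34, 136), (36, 122), (38, 149), (40, 167), (42, 166), (44, 166), (46, 168), (48, 161), (50, 127), (52, 142), (54, 142), (56, 141), (58, 140)]
-0.022 [(24, 109), (26, 108), (28, 104), (30, 135), (32, 141), (34, 104), (36, 24), (38, 137), (40, 166), (42, 165), (44, 167), (46, 169), (48, 161), (50, 130), (52, 128), (54, 131), (56, 140), (58, 140)]
-0.016 [(24, 106), (26, 108), (28, 105), (30, 108), (32, 108), (34, 85), (36, 22), (38, 122), (40, 168), (42, 167), (44, 167), (46, 170), (48, 163), (50, 129), (52, 128), (54, 131), (56, 129), (58, 140)]
0.024 [(24, 134), (26, 132), (28, 129), (30, 127), (32, 124), (34, 116), (36, 43), (38, 97), (40, 253), (42, 252), (44, 252), (46, 253), (48, 250), (50, 136), (52, 126), (54, 127), (56, 95), (58, 62)]
0.028 [(24, 144), (26, 141), (28, 132), (30, 157), (32, 241), (34, 241), (36, 180), (38, 217), (40, 253), (42, 252), (44, 252), (46, 253), (48, 247), (50, 126), (52, 127), (54, 126), (56, 131), (58, 104)]
```

```bash
python3 -m creep '[[[0,0,0],0],[[0,0,0],0],[[0,0,0],0],[[0,0,0],0],[[0,0,0],0],[[0,0,0],0],[[0,0,0],0],[[0,0,0],0]]' 1 40; python3 -m creep '[[[0,0,0],-0.05],[[0,0,0],-0.1],[[0,0,0],-0.15],[[0,0,0],-0.2],[[0,0,0],-0.25],[[0,0,0],-0.3],[[0,0,0],-0.33],[[0,0,0],-0.33]]'|head -3;  python3 -m creep '[[[0,0,0],-0.05],[[0,0,0],-0.1],[[0,0,0],-0.15],[[0,0,0],-0.2],[[0,0,0],-0.25],[[0,0,0],-0.3],[[0,0,0],-0.33],[[0,0,0],-0.33]]'|head -3;  python3 -m creep '[[[0,0,0],-0.05],[[0,0,0],-0.1],[[0,0,0],-0.15],[[0,0,0],-0.2],[[0,0,0],-0.25],[[0,0,0],-0.3],[[0,0,0],-0.34],[[0,0,0],-0.34]]'; python3 -m creep '[[[0,0,0],0],[[0,0,0],0],[[0,0,0],0],[[0,0,0],0],[[0,0,0],0],[[0,0,0],0],[[0,0,0],0],[[0,0,0],0]]' -1 40; python3 -c "
from h import *
o=r.observe();print(o['wrist_torque'],o['qpos'])"
```

```text
clock: 31.5
eef_pos: [0.429, -0.0279, 0.1174]
ee_rot: [[0.997, 0.076, 0.0], [0.076, -0.997, 0.0], [0.0, -0.0, -1.0]]
contact_force: [0.0, 0.3, -1.3]
grip_width: 0.0907
grasp_force: 0.0
clock: 32.5
eef_pos: [0.429, -0.028, 0.1174]
ee_rot: [[0.443, 0.896, 0.0], [0.896, -0.443, 0.0], [0.0, -0.0, -1.0]]
clock: 33.5
eef_pos: [0.429, -0.028, 0.1174]
ee_rot: [[-0.545, 0.839, 0.0], [0.839, 0.545, 0.0], [0.0, 0.0, -1.0]]
clock: 34.5
eef_pos: [0.429, -0.0279, 0.1174]
ee_rot: [[-0.997, -0.072, 0.0], [-0.072, 0.997, 0.0], [-0.0, 0.0, -1.0]]
contact_force: [-0.3, 0.2, -0.3]
grip_width: 0.0943
grasp_force: 0.0
clock: 35.5
eef_pos: [0.4289, -0.028, 0.1174]
ee_rot: [[-0.997, -0.076, -0.0], [-0.076, 0.997, 0.0], [-0.0, 0.0, -1.0]]
contact_force: [-0.4, -0.6, 0.9]
grip_width: 0.0177
grasp_force: 0.0
[ 0.0829 -0.0251 -0.0202] [-0.2273  0.1314  1.9349  0.0001  1.0753 -1.874 ]
```

```bash
cat > t.sh <<'E'
python3 -c "
from h import *
o=r.observe();R=o['ee_rot'];print(round(o['clock'],2),'tq',o['wrist_torque'],'ang',round(np.degrees(np.arctan2(R[1,0],R[0,0])),2),'J6',o['qpos'][5],'gw',round(o['grip_width'],4),'F',o['contact_force'])"
E
python3 -m creep '[[[0,0,0],0],[[0,0,0],0],[[0,0,0],0],[[0,0,0],0]]' >/dev/null; sh t.sh
python3 -m creep '[[[0,0,0],0.03],[[0,0,0],0.06],[[0,0,0],0.08]]' >/dev/null; sh t.sh
python3 -m creep '[[[0,0,0],0.02],[[0,0,0],0.04]]' >/dev/null; sh t.sh
python3 -m creep '[[[0,0,0],0.02],[[0,0,0],0.04]]' >/dev/null; sh t.sh
```

```text
36.0 tq [-0.5262  0.0743 -0.1198] ang -175.64 J6 -1.873996465863728 gw 0.0133 F [-0.5537 -2.6581  0.5106]
36.38 tq [-0.5899 -0.0032 -0.1349] ang 169.83 J6 -1.620301283183371 gw 0.0137 F [ 0.4187 -3.2439 -0.2942]
36.62 tq [-0.5875  0.0036  0.3665] ang 162.72 J6 -1.4958918895675053 gw 0.0136 F [ 0.4371 -2.8124 -1.397 ]
36.88 tq [-0.5885 -0.0136  0.6923] ang 155.58 J6 -1.371146316062717 gw 0.0137 F [-0.3643 -3.8985 -1.1051]
```

```bash
for i in 1; do
python3 -m creep '[[[0,0,0],0.02],[[0,0,0],0.04]]' >/dev/null; sh t.sh
python3 -m creep '[[[0,0,0],0.02],[[0,0,0],0.04]]' >/dev/null; sh t.sh
python3 -m creep '[[[0,0,0],0.02],[[0,0,0],0.04]]' >/dev/null; sh t.sh; done
```

```text
37.12 tq [-0.3514  0.2626  0.8413] ang 148.45 J6 -1.2462663577762578 gw 0.0143 F [-1.18   -1.7972  1.8934]
37.38 tq [-0.6409  0.146   0.5157] ang 141.21 J6 -1.1201663136555176 gw 0.0139 F [-0.6523 -3.4377 -0.3131]
37.62 tq [-0.6593  0.1534  0.2337] ang 133.9 J6 -0.9929552992859961 gw 0.0139 F [-1.1641 -2.5937  0.4945]
```

```bash
python3 - <<'E'
from h import *
n=np.array([.489,-.1495]); y=np.array([-.44,.898]); x=np.array([.898,.44])
for f in('w3.npz','w6.npz','w7.npz'):
    d=np.load(f); C=cam('wrist',dict(eef_pos=d['p'],ee_rot=d['R'])); g=cv2.cvtColor(d['im'],cv2.COLOR_BGR2GRAY).astype(np.float32)
    def prof(X,z,ks):
        q=np.array([proj(C,np.r_[n+X*x+k*.001*y,z]) for k in ks],np.float32)
        return cv2.remap(g,q[:,:1],q[:,1:],cv2.INTER_LINEAR).ravel().astype(int)
    print(f)
    for X in(-.026,-.018,.02): print(' jaw',X,list(zip(range(28,72,1),prof(X,.083,range(28,72,1)))))
    if f!='w3.npz':
      for X in(-.01,0,.01): print(' lid+',X,list(zip(range(26,50,1),prof(X,.131,range(26,50,1)))))
o=r.observe(); im=r.get_image('side'); C=cam('side'); g=cv2.cvtColor(im,cv2.COLOR_BGR2GRAY); cv2.imwrite('pics/s8.png',im)
for nm,p in (('jaw -x face top32',(-.031,.032)),('jaw+x',(.031,.032)),('nest',(0,0))): print(nm,proj(C,np.r_[n+p[0]*x+p[1]*y,.083]))
E
```

```text
w3.npz
 jaw -0.026 [(28, np.int64(239)), (29, np.int64(239)), (30, np.int64(239)), (31, np.int64(240)), (32, np.int64(240)), (33, np.int64(240)), (34, np.int64(240)), (35, np.int64(240)), (36, np.int64(240)), (37, np.int64(240)), (38, np.int64(240)), (39, np.int64(240)), (40, np.int64(240)), (41, np.int64(240)), (42, np.int64(241)), (43, np.int64(241)), (44, np.int64(241)), (45, np.int64(241)), (46, np.int64(242)), (47, np.int64(241)), (48, np.int64(191)), (49, np.int64(100)), (50, np.int64(32)), (51, np.int64(106)), (52, np.int64(196)), (53, np.int64(249)), (54, np.int64(254)), (55, np.int64(252)), (56, np.int64(252)), (57, np.int64(252)), (58, np.int64(252)), (59, np.int64(252)), (60, np.int64(253)), (61, np.int64(251)), (62, np.int64(237)), (63, np.int64(190)), (64, np.int64(145)), (65, np.int64(125)), (66, np.int64(126)), (67, np.int64(127)), (68, np.int64(129)), (69, np.int64(130)), (70, np.int64(128)), (71, np.int64(128))]
 jaw -0.018 [(28, np.int64(239)), (29, np.int64(238)), (30, np.int64(239)), (31, np.int64(240)), (32, np.int64(240)), (33, np.int64(240)), (34, np.int64(239)
[... 9767 characters left out ...]
nt64(109)), (46, np.int64(106)), (47, np.int64(107)), (48, np.int64(130)), (49, np.int64(142))]
 lid+ 0.01 [(26, np.int64(238)), (27, np.int64(236)), (28, np.int64(230)), (29, np.int64(229)), (30, np.int64(228)), (31, np.int64(226)), (32, np.int64(225)), (33, np.int64(211)), (34, np.int64(170)), (35, np.int64(119)), (36, np.int64(109)), (37, np.int64(110)), (38, np.int64(110)), (39, np.int64(109)), (40, np.int64(107)), (41, np.int64(107)), (42, np.int64(106)), (43, np.int64(105)), (44, np.int64(104)), (45, np.int64(104)), (46, np.int64(105)), (47, np.int64(106)), (48, np.int64(108)), (49, np.int64(109))]
jaw -x face top32 [331.4025 181.5872]
jaw+x [314.4861 185.0138]
nest [318.3794 180.4345]
```

```bash
python3 -m creep '[[[0,0,0],0],[[0,0,0],0],[[0,0,0],0],[[0,0,0],0]]' >/dev/null; sh t.sh; python3 -m creep '[[[0,0,0],0],[[0,0,0],0],[[0,0,0],0],[[0,0,0],0],[[0,0,0],0],[[0,0,0],0],[[0,0,0],0]]' 0.2 40 >/dev/null; sh t.sh; python3 -m creep '[[[0,0,-0.2],0],[[0,0,-0.5],0],[[0,0,-0.9],0],[[0,0,-1],0],[[0,0,-1],0],[[0,0,-1],0]]' >/dev/null; sh t.sh
python3 - <<'E'
from h import *
o=r.observe(); im=r.get_image('wrist'); C=cam('wrist',o); np.savez('w9.npz',im=im,p=o['eef_pos'],R=o['ee_rot']); cv2.imwrite('pics/w9.png',im)
g=cv2.cvtColor(im,cv2.COLOR_BGR2GRAY).astype(np.float32)
n=np.array([.489,-.1495]); y=np.array([-.44,.898]); x=np.array([.898,.44])
def prof(X,z,ks):
    q=np.array([proj(C,np.r_[n+X*x+k*.001*y,z]) for k in ks],np.float32)
    return q[0],cv2.remap(g,q[:,:1],q[:,1:],cv2.INTER_LINEAR).ravel().astype(int).tolist()
for X in(-.026,-.018,.018,.026): print(X,prof(X,.083,range(26,70,1)))
c=proj(C,(.429,-.028,.146)); print('knob',c)
for v in range(int(c[1])-36,int(c[1])+38,4): print(v,' '.join(f'{int(q):3d}' for q in g[v,int(c[0])-36:int(c[0])+37:3]))
E
```

```text
38.17 tq [-1.1767  0.3601 -0.0255] ang 133.97 J6 -0.9945030939293403 gw 0.0134 F [-0.9955 -4.4711  2.047 ]
39.05 tq [-0.0569  0.0643 -0.0042] ang 133.95 J6 -0.9943944174295458 gw 0.0564 F [0.059  0.7643 0.6812]
39.8 tq [-0.0093  0.0116 -0.0009] ang 133.94 J6 -0.9943536257485047 gw 0.0563 F [-0.1446 -0.2253  0.4713]
-0.026 (array([276.0252, 251.882 ], dtype=float32), [111, 110, 111, 111, 110, 110, 112, 110, 98, 69, 38, 27, 70, 119, 161, 162, 161, 160, 161, 161, 162, 161, 158, 151, 140, 132, 131, 131, 132, 132, 133, 132, 133, 133, 133, 136, 135, 136, 139, 142, 143, 138, 138, 142])
-0.018 (array([281.5858, 253.5128], dtype=float32), [110, 110, 110, 110, 111, 110, 111, 112, 102, 76, 29, 34, 69, 120, 148, 162, 159, 159, 161, 162, 162, 163, 163, 162, 160, 145, 130, 131, 132, 132, 133, 133, 134, 134, 131, 127, 125, 126, 125, 120, 121, 124, 122, 122])
0.018 (array([306.4016, 260.7906], dtype=float32), [118, 118, 118, 118, 118, 123, 132, 141, 144, 118, 73, 47, 150, 220, 255, 253, 252, 251, 251, 252, 252, 253, 250, 226, 183, 131, 130, 131, 132, 133, 133, 130, 131, 130, 120, 90, 69, 69, 72, 76,
[... 1594 characters left out ...]
 175 176 172 118 102  31  38  43  44 118 138 180 180 203 242 243 243 242 241
211 240 239 240 128 111 134 144 130 163 161 146  32  39  45  57 177 179 180 173 243 244 244 242 243 242
215 238 240 230 114 152 136 139 171 229 248 222  31  39  45  68 172 246 245 208 242 243 242 242 241 245
219 244 241 130 113 136 143 128 206 239 242 230 223  85  98 249 244 233 225 242 243 244 242 244 242 245
223 139 136 115 155 133 140 155 225 247 237 241 235 117 194 243 240 244 242 242 244 242 242 242 244 242
227 138 141  56 126 139 131 198 235 243 232 245 109 112 246 242 241 243 241 243 244 241 244 242 244 142
231 132 133 117 136 140 135 220 245 240 134 162 118 181 243 240 243 242 241 243 242 242 242 244 243  72
```

```bash
python3 -c "
from cell import r
print(r.sign_off())"
```

```text
the job is handed in; nothing more can be done
None
```

I set the jar upright between the jaws and clamped it in the V. The knob slipped about 1.2–1.6 rad (estimated from images and wrist torque), inside the 0.55–1.95 rad limit. The robot was clear when I handed the job in at about 40 s; no verdict came back. On the first try the jar swung in the grip and hit the sliding jaw, so I straightened it on the worktop and placed it again.

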